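# Weigh the curing soap in its saucer

## Robot

A 7-joint arm with a two-finger parallel gripper is mounted at the origin on the work surface. World frame = base frame: x ahead of the robot, y to its left, z up, the work surface at z = 0. Lengths are in mm, angles in rad, forces in N, time in s.
With the tool pointing down it reaches from about 400 to 875 mm from the base axis. Payload 4.4 kg.
Tool frame: the origin (TCP) lies at the very end of the fingers, on their centre line; the grasp point (between the pads) lies 19 mm behind it; z points along the fingers, x is the direction in which the jaws open and shut, and the axes are right-handed (so a half turn about z gives the same grasp; the last joint's range is limited). The gripper opens to 85 mm and grips with 20 to 120 N. Pads are 22 mm wide; open, the fingers measure 114 mm over their backs; the gripper's body (76 mm by 85 mm) begins 54 mm behind the grasp point. The pads swing forward as they close: fully open they stand 13 mm farther back than shut.
Start: joints at [1.149, 0.628, 0.038, 1.517, -0.027, 0.996, -0.02], TCP at [226.449, -609.293, 231.313] pointing down, gripper open.
Joint ranges: [-3.06, 3.06], [-0.37, 2.12], [-1.25, 1.32], [0.18, 2.47], [-1.1, 4.24], [0.23, 1.98], [-2.94, 2.94]. Speed limits (rad/s): [2.57, 2.57, 3.14, 3.14, 3.14, 3.14, 3.14].

## Interface

Orientations are given as a unit quaternion [w, x, y, z].
In Python, from cell import manip, get_image, ticket gives the robot as it stands.
- The arm moves only by the tool apply_moves, never from a script. Its argument "plan" is a list of rows, each a list of 4 numbers: the shift along the world's x, y, z in cm, then the turn about the world's z in rad. A call has 1 to 12 rows; each row shifts and turns the pose as measured when the row begins; what a row does not reach is not made up. A row lasts 1/10 s, in which the tool goes at most 50 mm and 8.59 degrees, less where a joint would pass 70% of its speed; a pose out of reach is approached as far as the arm can. A call is refused whole if a number of a shift passes 5 or a number of a turn 0.15, either way. A call with a gripper value outside its range is refused whole. "gripper" is the closure, from -1 (fully open) to 1 (shut), set as the call begins (left out, the last holds). The fingers move at their own pace and stop on an object; the grip force is fixed at half the most. Time passes only in rows, so rows that do not move let the fingers close. It gives the time, the measured TCP pose, the force and the opening at its end, in the units of the state.
- manip.get_state(): the state, without advancing time (a new reading comes with each control period).
- get_image(name): name is "side" or "top"; returns a dict with "pixels" (400x640x3 uint8, red, green, blue), "z_map" (400x640 float32, mm along the optical axis (not along the pixel's ray), 0 where there is no reading), "vfov" (degrees; the focal length in pixels is half the picture's height over the tangent of half this angle, whatever the lens; pixels are square), "cx", "cy" (the principal point, pixels), "world_to_cam" (4x4, takes a point from world to camera coordinates). Camera axes: x right, y up, looking along -z (the intrinsics and any distortion apply to the point x, -y, -z); pixel columns grow to the right and rows downward; lengths in mm; the calibration is good to about 2 mm. A picture is of the moment at which its call begins.
- ticket.finish_job(): hands the job in, once; it reports no verdict.
The state is a dict: "clock": time; "qpos": joint angles; "dq": joint speeds; "joint_efforts": joint torques, N m; "eef_pos": TCP position; "orientation": TCP orientation; "ft_force": force on the tool from outside, world axes, zero at the start; "wrist_torque": the same for the moment, N m; "width": finger opening in mm.
Only numpy, scipy, OpenCV 4.12 (cv2) and the standard library are available. Lean on these libraries where they do the work, as an engineer would, in place of code of your own. Each camera call takes 0.05 s, during which the arm holds its last target. There are 200 camera calls.

## Task

I want to check the weight of the home-made soap in its brass saucer. First take the wooden nail buffer off the scale pan and put it away flat in the white ceramic tray; then, without lifting the saucer, slide it gently with the soap in it across from the wooden riser onto the scale pan, and leave it standing free in the middle of the pan so that the scale reads true. Don't push the sprung pan down onto its stop, and leave the varnish bottle, ring cone and cuticle pusher where they are.

Things in the scene. Friction and masses are not known exactly. Their poses are not given: they have to be found in the camera images.
- scale: spring dial scale, fixed on the counter: white plastic body 150 x 150 mm and 42 mm high with a low sloping dial console (110 mm wide, below 50 mm high) that projects to 160 mm from the origin along the scale's +x. Origin on the counter under the middle of the pan, z up. Above the body is a round flat steel pan, 160 mm diameter, 4 mm thick, without rim.
- pan_top (a point): centre of the upper face of the scale's pan, 58 mm above the counter when the pan is empty; moves down with the pan; z up.
- pan (a joint): how far the pan has sunk, m: 0 empty, stop at 0.012. The spring gives 1 mm for each 1.5 N (150 g). The pan moves straight up and down and does not tilt. Saucer and soap together sink it by about 3 to 5 mm; 10 mm or more counts as pushed onto its stop.
- riser: fixed wooden vanity riser (a low shelf on two side legs) 200 mm along its x, 240 mm along its y, top face level, 60 mm above the counter, 2 mm above the empty pan. Origin on the counter under its middle. It stands beside the scale, on the scale's left or right, one of its 200 mm long edges (the one at y = +120 or -120 mm) facing the pan with a gap of about 6 to 13 mm.
- tray: fixed white ceramic manicure tray on the counter on the other side of the scale, outside 190 mm along its x, 122 mm along its y, 20 mm high, walls 5 mm, inner floor 5 mm above the counter. Origin under its middle, z up.
- saucer: loose round brass soap saucer of 0.4 to 0.65 kg, starts on the riser: flat underside 100 mm diameter, sides flaring to the rim of 136 mm diameter at 28 mm height, inner floor 5 mm above the underside, wall 4 mm. Origin at the centre of the underside, z up. Too wide to grip across.
- soap: bar of soap lying loose in the saucer, 70 x 44 x 24 mm, about 100 g. Origin at the centre of its underside.
- buffer: loose wooden nail buffer block, 95 mm along its x, 28 x 28 mm across, about 50 g, starts lying flat on the pan. Origin at the centre of the block.
- varnish: bystander: squat glass nail varnish bottle with black cap, 56 mm diameter, 78 mm high, on the counter. Origin at the centre of its underside.
- cone: bystander: white ceramic ring cone, 80 mm diameter, 95 mm high, on the counter. Origin at the centre of its underside.
- pusher: bystander: steel cuticle pusher lying on the counter, about 140 mm along its x, 9 mm thick. Origin on the counter under its middle.

How it is judged (in metres and radians):
On the way, in this order (a step that is already met when the one before it is completed fails the run):
1. the nail buffer lies flat in the tray, let go (x of buffer in the frame of tray between -0.065 and 0.065 m and y of buffer in the frame of tray between -0.045 and 0.045 m and z of buffer in the frame of tray between 0.012 and 0.0235 m and contact force between the fingers and buffer below 0.05 N and linear speed of buffer below 0.02 m/s), for 0.2 s.
2. the saucer, with the soap in it, stands centred on the scale pan (horizontal distance between saucer and pan_top below 0.012 m and z of saucer in the frame of pan_top between -0.003 and 0.004 m and angle between saucer's own z axis and vertical below 0.05 rad and value of joint pan above 0.0018 m and contact force between the fingers and saucer below 0.05 N and horizontal distance between soap and saucer below 0.03 m and z of soap in the frame of saucer between 0 and 0.012 m), for 0.2 s.
At the end, for the whole second after the job is handed in: The buffer lies flat inside the tray. The saucer stands level and at rest on the pan, its centre within 12 mm of the pan's centre, the soap still lying in it, and nothing but the pan carries it; the pan has stopped moving (all of step 1 and all of step 2 and linear speed of saucer below 0.01 m/s and velocity of joint pan between -0.01 and 0.01 m/s); the robot touches nothing.
It fails at once if the saucer is lifted (underside more than 20 mm above the riser), tipped by more than 0.3 rad or falls off (height (world z) of saucer above 0.08 m or height (world z) of saucer below 0.043 m or angle between saucer's own z axis and vertical above 0.3 rad).
It fails at once if the soap comes out of the saucer (horizontal distance between soap and saucer above 0.04 m or z of soap in the frame of saucer above 0.03 m).
It fails at once if the sprung pan is pushed down onto its stop (10 mm or more) (value of joint pan above 0.01 m).
It fails at once if the varnish bottle, ring cone or cuticle pusher is moved by more than 30 mm or tipped over (distance of any of varnish, cone, pusher from where it was at the start of the episode above 0.03 m or angle between any of varnish, cone's own z axis and vertical above 0.3 rad).
It also fails if it takes over 72 s, if anything falls off the work surface, if the arm or the gripper's body presses on something with over 40 N, if the wrist force passes 120 N, or if a joint passes its speed limit or range.

## Working session

There is one attempt and no reset: what is moved stays moved. The work goes in short steps, Python scripts to look and compute and a tool call to move; the robot and the scene stay as the last step left them, time stands still between calls to the robot, and variables do not carry over. Pictures are saved under pics/ and viewed, about 8 in all and at most 12, crops included, and the job is handed in when it is done.

Besides the shell and the picture viewer there is one more tool, called after ">>>" as name(argument=value, ...), one argument or row to a line, values as JSON. apply_moves: Moves the arm, as the interface text tells. Its arguments: {"type":"object","properties":{"plan":{"type":"array"},"gripper":{"type":"number"}},"required":["plan"]}

```bash
mkdir -p pics; ls; cat > h.py <<'E'
import numpy as np, cv2
from cell import manip, get_image, ticket
def cloud(im):
    z=im["z_map"].astype(float); H,W=z.shape
    f=H/2/np.tan(np.radians(im["vfov"])/2)
    u,v=np.meshgrid(np.arange(W),np.arange(H))
    P=np.stack([(u-im["cx"])/f*z,-(v-im["cy"])/f*z,-z,np.ones_like(z)],-1)
    w=P@np.linalg.inv(np.array(im["world_to_cam"])).T
    w=w[...,:3]; w[z<=0]=np.nan
    return w
def save(im,n): cv2.imwrite("pics/"+n,im["pixels"][...,::-1])
E
python3 - <<'E'
from h import *
s=manip.get_state();print({k:np.round(v,3) for k,v in s.items()})
a=get_image("top");b=get_image("side")
print({k:a[k] for k in a if k not in("pixels","z_map")},a["world_to_cam"],b["world_to_cam"])
save(a,"t0.png");save(b,"s0.png")
np.savez("t0.npz",w=cloud(a));np.savez("s0.npz",w=cloud(b))
E
```

```text
pics
{'clock': np.float64(0.0), 'qpos': array([ 1.149,  0.629,  0.038,  1.518, -0.027,  0.996, -0.02 ]), 'dq': array([ 0.   , -0.   ,  0.   , -0.   , -0.   , -0.001,  0.002]), 'joint_efforts': array([ 1.0000e-03, -5.6339e+01,  1.2260e+00, -1.9345e+01,  1.1000e-02,
        1.0000e-02,  0.0000e+00]), 'eef_pos': array([ 226.23 , -608.693,  230.4  ]), 'orientation': array([-0.001,  0.821, -0.571, -0.001]), 'ft_force': array([ 0.021,  0.369, -0.622]), 'wrist_torque': array([ 0.03 ,  0.004, -0.018]), 'width': np.float64(85.796)}
{'vfov': 51.03810523521334, 'cx': 317.6120085786537, 'cy': 202.9284826284691, 'world_to_cam': array([[-1.46298321e-03, -9.99973748e-01,  7.09669401e-03,
         7.23335582e-01],
       [ 9.71343931e-01,  2.65676129e-04,  2.37678137e-01,
        -5.78927401e+02],
       [-2.37673783e-01,  7.24104978e-03,  9.71318043e-01,
        -7.43659868e+02],
       [ 0.00000000e+00,  0.00000000e+00,  0.00000000e+00,
         1.00000000e+00]])} [[-1.46298321e-03 -9.99973748e-01  7.09669401e-03  7.23335582e-01]
 [ 9.71343931e-01  2.65676129e-04  2.37678137e-01 -5.78927401e+02]
 [-2.37673783e-01  7.24104978e-03  9.71318043e-01 -7.43659868e+02]
 [ 0.00000000e+00  0.00000000e+00  0.00000000e+00  1.00000000e+00]] [[ 9.35821612e-01 -3.52418373e-01  6.26106291e-03 -5.19396051e+02]
 [ 2.31246020e-01  6.27269352e-01  7.43678989e-01 -2.16224113e+02]
 [-2.66013512e-01 -6.94503024e-01  6.68507562e-01 -6.80090437e+02]
 [ 0.00000000e+00  0.00000000e+00  0.00000000e+00  1.00000000e+00]]
```

View pics/t0.png

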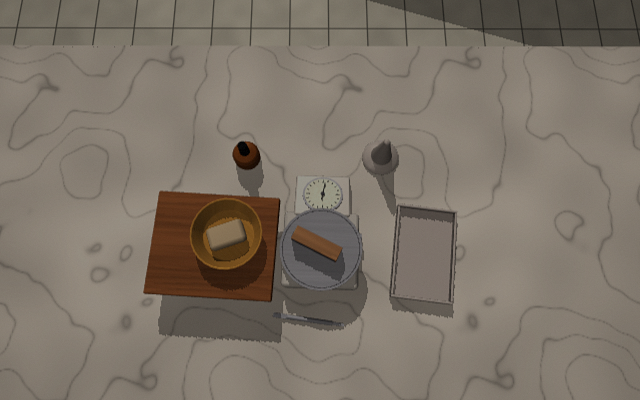

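View pics/s0.png

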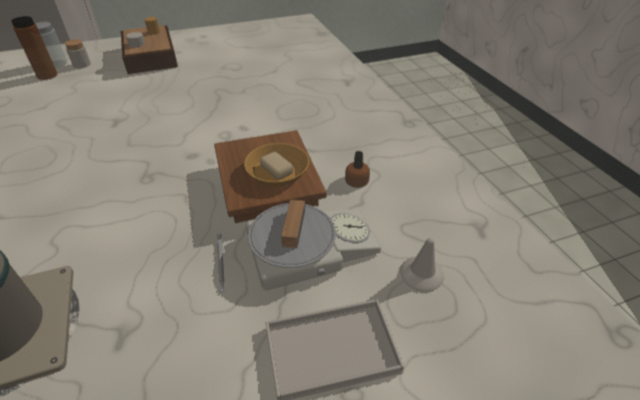

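The top view shows the riser with the saucer centred near (226,234), the pan at (321,249) with the buffer on it at (317,244), and the tray at (424,255). The varnish (246,155) and cone (381,157) stand beyond the scale, and the pusher is in front at (310,318).

```bash
python3 - <<'E'
from h import *
for n in("t0","s0"):
    w=np.load(n+".npz")["w"]; z=w[...,2]
    print(n,"counter", [np.round(np.nanmedian(z[r0:r0+10,c0:c0+10]),1) for r0,c0 in((350,100),(350,450),(100,100),(120,500),(250,240))])
    def sel(lo,hi,x0,x1,y0,y1):
        m=(z>lo)&(z<hi)&(w[...,0]>x0)&(w[...,0]<x1)&(w[...,1]>y0)&(w[...,1]<y1)
        k,lab,st,_=cv2.connectedComponentsWithStats(m.astype(np.uint8)); 
        if k<2: return np.zeros((0,3))
        return w[lab==1+np.argmax(st[1:,4])]
    def circ(p):
        h=cv2.convexHull(p[:,:2].astype(np.float32)); return cv2.minEnclosingCircle(h)
    def rect(p): return cv2.minAreaRect(p[:,:2].astype(np.float32)), np.round(np.median(p[:,2]),1)
    X=(350,900)
    tests={}
    pan=sel(51,64,400,750,-105,86); print("pan",circ(pan),np.median(pan[:,2]),len(pan))
    b=sel(78,95,400,750,-100,80); print("buf",rect(b),len(b))
    r=sel(54,66,400,850,80,400); print("riser",rect(r),len(r))
    s=sel(81,100,400,850,80,330); print("saucer rim",circ(s),np.median(s[:,2]),len(s))
    t=sel(14,27,400,800,-380,-140); print("tray",rect(t),len(t))
    t=sel(-3,10,450,700,-290,-190); print("trayfloor z",np.median(t[:,2]))
    for nm,(x0,x1,y0,y1) in dict(varn=(700,850,100,220),cone=(680,850,-200,-80)).items():
        v=sel(20,110,x0,x1,y0,y1); print(nm,np.round(np.median(v,0)),len(v), v[:,2].max() if len(v) else 0)
    v=sel(5,14,380,460,-100,130); print("pusher",rect(v) if len(v) else 0)
E
```

```text
t0 counter [np.float64(-0.4), np.float64(0.5), np.float64(-0.1), np.float64(1.0), np.float64(70.6)]
pan ((494.048583984375, -4.814842224121094), 80.0849838256836) 57.80478802849086 4542
buf (((500.0237121582031, 3.6748924255371094), (94.42851257324219, 28.197219848632812), 63.01168441772461), np.float64(85.8)) 780
riser (((501.23541259765625, 201.61500549316406), (240.38375854492188, 200.13690185546875), 86.32801818847656), np.float64(59.9)) 8738
saucer rim ((518.1505737304688, 172.41859436035156), 67.52092742919922) 86.09244376299625 917
tray (((490.2933044433594, -214.3744354248047), (122.31167602539062, 189.96922302246094), 82.76932525634766), np.float64(19.8)) 767
trayfloor z 5.466570545140712
varn [707. 140.  39.] 92 81.35127099897966
cone [ 690. -130.   54.] 335 96.18202938821264
pusher 0
s0 counter [np.float64(-0.7), np.float64(0.0), np.float64(-1.4), np.float64(-752.5), np.float64(-0.7)]
pan ((515.0907592773438, 10.612776756286621), 106.42350769042969) 57.14304605723089 4030
buf (((499.8382263183594, 3.571369171142578), (97.81057739257812, 28.425674438476562), 63.47031021118164), np.float64(84.9)) 641
riser (((500.8673400878906, 202.32281494140625), (243.07589721679688, 199.8342742919922), 86.6690673828125), np.float64(59.2)) 4199
saucer rim ((518.539306640625, 172.17245483398438), 68.25120544433594) 85.6716384252511 485
tray (((489.8287353515625, -214.0145721435547), (124.11457824707031, 190.40785217285156), 82.62850189208984), np.float64(18.9)) 1356
trayfloor z -0.16106456984550732
varn [708. 140.  38.] 114 78.0364597276764
cone [ 691. -143.   52.] 582 95.34518232387484
pusher (((430.8428039550781, 110.4158935546875), (5.582045078277588, 52.1477165222168), 85.34197235107422), np.float64(9.5))
```

>>> apply_moves(
  plan=[
    [2, 4.4, 0, 0.053],
    [2, 4.4, 0, 0.053],
    [2, 4.4, 0, 0.053],
    [2, 4.4, 0, 0.053],
    [2, 4.4, 0, 0.053],
    [2, 4.4, 0, 0.053],
    [2, 4.4, 0, 0.053],
    [2, 4.4, 0, 0.053],
    [2, 4.4, 0, 0.053],
    [2, 4.4, 0, 0.053],
    [2, 4.4, 0, 0.053],
    [2, 4.4, 0, 0.053],
  ],
  gripper=-1,
)

```text
clock: 1.3
eef_pos: [463.2, -67.7, 227.1]
orientation: [0.002, 0.96, -0.281, -0.002]
ft_force: [2.0, -1.4, 0.4]
width: 85.4
```

>>> apply_moves(
  plan=[
    [1.8, 3.5, -2, 0.05],
    [1.5, 3, -3, 0.05],
    [0.3, 0.7, -3, 0],
    [0, 0, -2, 0],
    [0, 0, 0, 0],
  ],
)

```text
clock: 1.8
eef_pos: [503.9, 18.1, 124.3]
orientation: [-0.001, 0.975, -0.222, 0.001]
ft_force: [-0.2, 0.3, -0.6]
width: 85.5
```

```bash
python3 - <<'E'
from h import *
s=manip.get_state();q=s["orientation"]
print(s["clock"],s["eef_pos"],s["ft_force"],np.degrees(2*np.arctan2(q[2],q[1])),s["qpos"].round(2) if hasattr(s["qpos"],"round") else s["qpos"])
E
```

```text
1.8 [503.88453405  18.05494725 124.30761859] [-0.19765304  0.29969551 -0.56454794] -25.70418839636019 [ 0.04  0.59 -0.19  2.02  0.2   0.55 -0.74]
```

>>> apply_moves(
  plan=[
    [-0.3, -1.4, 0, -0.02],
    [0, 0, 0, 0],
    [0, 0, 0, 0],
  ],
)

```text
clock: 2.1
eef_pos: [501.0, 1.4, 125.9]
orientation: [-0.001, 0.972, -0.234, 0.002]
ft_force: [-0.6, 0.0, -0.3]
width: 85.5
```

>>> apply_moves(
  plan=[
    [-0.1, 0.2, -2, 0],
    [0, 0, -2, 0],
    [0, 0, -1.2, 0],
    [0, 0, -0.6, 0],
    [0, 0, 0, 0],
    [0, 0, 0, 0],
  ],
)

```text
clock: 2.7
eef_pos: [504.3, 0.3, 71.7]
orientation: [-0.002, 0.971, -0.237, 0.008]
ft_force: [-0.6, -0.3, -0.4]
width: 85.6
```

>>> apply_moves(
  plan=[
    [-0.3, 0.3, -0.4, 0],
    [0, 0, -0.4, 0],
    [0, 0, 0, 0],
  ],
)

```text
clock: 3.0
eef_pos: [502.1, 3.6, 64.5]
orientation: [-0.002, 0.971, -0.237, 0.009]
ft_force: [-0.2, 0.3, 0.7]
width: 85.4
```

```bash
python3 - <<'E'
from h import *
b=get_image("side");cv2.imwrite("pics/s1.png",cv2.resize(b["pixels"][150:300,200:420,::-1],None,fx=3.5,fy=3.5))
s=manip.get_state();print(s["clock"],s["eef_pos"],s["ft_force"])
E
```

```text
3.05 [502.1063081    3.71803773  64.66829714] [0.17905304 0.23862977 0.42759751]
```

View pics/s1.png

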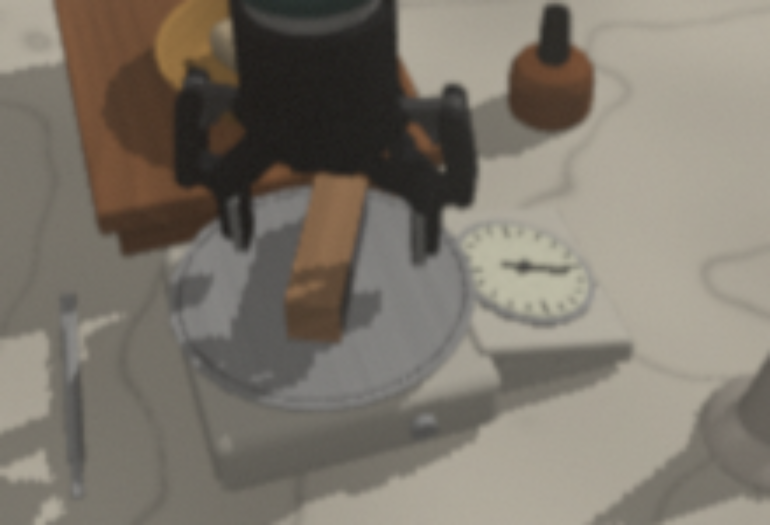

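The open fingers stand on both sides of the buffer, tips at (237,240) and (425,255) in the crop, clear of the pan. I'll close on it.

>>> apply_moves(
  plan=[
    [0, 0, 0, 0],
    [0, 0, 0, 0],
    [0, 0, 0, 0],
    [0, 0, 0, 0],
    [0, 0, 0, 0],
    [0, 0, 0, 0],
    [0, 0, 0, 0],
  ],
  gripper=1,
)

```text
clock: 3.75
eef_pos: [502.4, 3.8, 65.1]
orientation: [-0.002, 0.971, -0.237, 0.009]
ft_force: [-0.2, -0.8, 1.3]
width: 26.8
```

>>> apply_moves(
  plan=[
    [0, 0, 1, 0],
    [0, 0, 3, 0],
    [0, 0, 3, 0],
    [-0.2, -3, 1, 0.06],
    [-0.2, -4, 0, 0.06],
    [-0.2, -4, 0, 0.06],
    [-0.2, -4, 0, 0.06],
    [-0.2, -3.5, 0, 0.06],
    [-0.2, -2, 0, 0.05],
    [0, 0, 0, 0],
    [0, 0, 0, 0],
  ],
)

```text
clock: 4.85
eef_pos: [489.2, -208.0, 155.0]
orientation: [-0.003, 0.998, -0.056, 0.012]
ft_force: [-0.2, 0.5, -0.6]
width: 26.6
```

>>> apply_moves(
  plan=[
    [0.1, -0.6, -3, 0],
    [0, 0, -4, 0],
    [0, 0, -3, 0],
    [0, 0, 0, 0],
    [0, 0, 0, 0],
  ],
)

```text
clock: 5.35
eef_pos: [494.2, -206.6, 56.0]
orientation: [-0.003, 0.998, -0.053, 0.015]
ft_force: [-0.1, 0.4, -0.1]
width: 26.8
```

```bash
python3 - <<'E'
from h import *
b=get_image("side");a=get_image("top");cv2.imwrite("pics/s2.png",np.hstack([cv2.resize(b["pixels"][240:400,240:420,::-1],None,fx=2.2,fy=2.2),cv2.resize(a["pixels"][180:340,340:520,::-1],None,fx=2.2,fy=2.2)]))
s=manip.get_state();print(s["clock"],s["eef_pos"],s["ft_force"])
E
```

```text
5.45 [ 494.49148968 -207.21214004   56.71735412] [ 0.45475435 -0.6960127   0.127162  ]
```

View pics/s2.png

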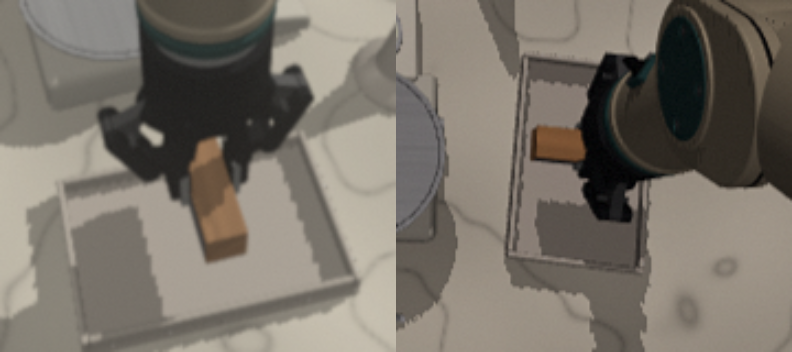

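The buffer is held level above the tray, with its ends clear of the walls. I'll move it about 7 mm in -y and lower it.

>>> apply_moves(
  plan=[
    [-0.2, -0.7, 0, 0],
    [0, 0, -1.5, 0],
    [0, 0, -1.5, 0],
    [0, 0, -0.6, 0],
    [0, 0, 0, 0],
    [0, 0, 0, 0],
  ],
)

```text
clock: 6.05
eef_pos: [497.1, -218.8, 27.6]
orientation: [0.0, 0.998, -0.054, 0.022]
ft_force: [-0.5, -0.7, 0.1]
width: 26.9
```

>>> apply_moves(
  plan=[
    [-0.3, 0.3, -0.6, 0],
    [0, 0, -0.6, 0],
    [0, 0, 0, 0],
    [0, 0, 0, 0],
  ],
)

```text
clock: 6.45
eef_pos: [494.6, -216.0, 16.3]
orientation: [0.0, 0.998, -0.054, 0.023]
ft_force: [0.1, -0.3, -0.3]
width: 26.4
```

>>> apply_moves(
  plan=[
    [0, 0, -0.2, 0],
    [0, 0, 0, 0],
    [0, 0, 0, 0],
  ],
)

```text
clock: 6.75
eef_pos: [494.8, -215.9, 14.1]
orientation: [0.0, 0.998, -0.054, 0.023]
ft_force: [0.3, -0.7, 0.4]
width: 26.8
```

>>> apply_moves(
  plan=[
    [0, 0, 0, 0],
    [0, 0, 0, 0],
    [0, 0, 0, 0],
    [0, 0, 0, 0],
    [0, 0, 0, 0],
    [0, 0, 0, 0],
  ],
  gripper=-1,
)

```text
clock: 7.35
eef_pos: [495.2, -216.1, 14.6]
orientation: [0.001, 0.998, -0.054, 0.024]
ft_force: [-0.4, -0.4, -0.6]
width: 85.2
```

>>> apply_moves(
  plan=[
    [0, 0, 1.5, 0],
    [0, 0, 4, 0],
    [0, 0, 5, 0],
    [0, 1, 5, 0],
    [0, 3, 2, 0],
    [0, 0, 0, 0],
  ],
)

```text
clock: 7.95
eef_pos: [493.4, -174.5, 194.0]
orientation: [-0.0, 0.998, -0.055, 0.022]
ft_force: [0.4, -0.1, 0.2]
width: 84.8
```

```bash
python3 - <<'E'
from h import *
for n in("top","side"):
    im=get_image(n);w=cloud(im);z=w[...,2]
    m=(z>26)&(z<40)&(abs(w[...,0]-490)<80)&(abs(w[...,1]+214)<56)
    p=w[m]
    if len(p)>3: print(n,len(p),cv2.minAreaRect(p[:,:2].astype(np.float32)),np.percentile(p[:,2],[5,50,95]))
    save(im,"x_%s.png"%n)
E
```

```text
top 376 ((496.62384033203125, -202.39480590820312), (64.90375518798828, 28.463294982910156), 82.92919921875) [29.71658448 33.23411366 35.49024347]
side 1137 ((494.5963134765625, -217.29173278808594), (96.14041900634766, 28.547882080078125), 83.76602172851562) [30.06003137 32.49081116 34.25401144]
```

Buffer is flat in the tray, about 5 mm from its middle. Next the fork goes behind the saucer.

>>> apply_moves(
  plan=[
    [0.3, 4.2, 0, 0],
    [0.3, 4.2, 0, 0],
    [0.4, 4.2, 0, 0],
    [0.4, 4.2, 0, 0],
    [0.4, 4.2, 0, 0],
    [0.4, 4.2, 0, 0],
    [0.4, 4.2, 0, 0],
    [0.4, 4.2, 0, 0],
    [0.4, 4.2, 0, 0],
    [0.4, 4.2, 0, 0],
    [0, 1, 0, 0],
    [0, 0, 0, 0],
  ],
)

```text
clock: 9.25
eef_pos: [522.1, 250.5, 172.7]
orientation: [0.009, 0.998, -0.068, 0.006]
ft_force: [0.2, -1.6, -0.0]
width: 85.4
```

>>> apply_moves(
  plan=[
    [0.8, 2, 0, 0],
    [0, 0, 0, 0],
    [0, 0, -3, 0],
    [0, 0, -3, 0],
    [0, 0, -1.5, 0],
    [0, 0, 0, 0],
    [0, 0, 0, 0],
  ],
)

```text
clock: 9.95
eef_pos: [531.3, 251.1, 90.3]
orientation: [0.017, 0.997, -0.076, 0.003]
ft_force: [0.1, -0.2, 1.1]
width: 85.4
```

>>> apply_moves(
  plan=[
    [0, 1.5, 0, 0],
    [0, 0, -1, 0],
    [0, 0, -0.8, 0],
    [0, 0, 0, 0],
    [0, 0, 0, 0],
  ],
)

```text
clock: 10.45
eef_pos: [533.1, 266.6, 73.4]
orientation: [0.017, 0.997, -0.077, 0.005]
ft_force: [-0.3, 0.0, -0.6]
width: 85.7
```

```bash
python3 - <<'E'
from h import *
b=get_image("side");a=get_image("top");cv2.imwrite("pics/s3.png",np.hstack([cv2.resize(b["pixels"][90:270,180:380,::-1],None,fx=2,fy=2),cv2.resize(a["pixels"][150:330,130:330,::-1],None,fx=2,fy=2)]))
s=manip.get_state();print(s["clock"],s["eef_pos"],s["ft_force"])
E
```

```text
10.55 [533.15532417 266.63854881  73.53605434] [-0.9515744  -0.33989002  0.52006652]
```

View pics/s3.png

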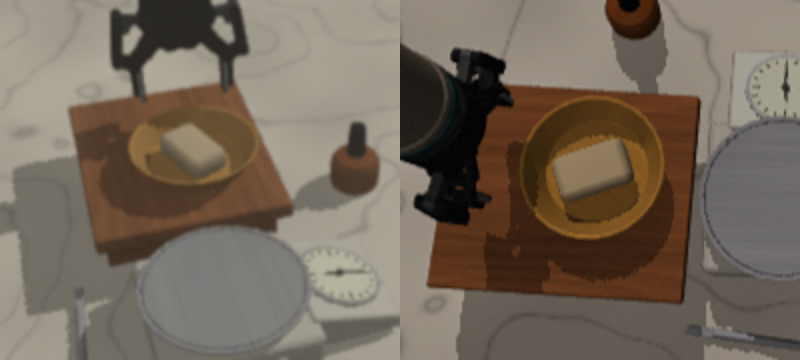

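```bash
python3 - <<'E'
from h import *
im=get_image("side");w=cloud(im);d=im["pixels"].max(2)
for (r0,r1,c0,c1) in((120,144,240,258),(115,138,286,300)):
    s=w[r0:r1,c0:c1];m=(s[...,2]>66)
    p=s[m];i=np.argsort(p[:,2])[:8];print(p[i].round(0).tolist())
E
```

```text
[[483.0, 264.0, 88.0], [488.0, 265.0, 89.0], [486.0, 265.0, 89.0], [483.0, 264.0, 90.0], [486.0, 265.0, 91.0], [484.0, 265.0, 92.0], [478.0, 270.0, 93.0], [488.0, 262.0, 93.0]]
[[577.0, 269.0, 87.0], [575.0, 254.0, 89.0], [580.0, 248.0, 91.0], [575.0, 249.0, 92.0], [576.0, 265.0, 92.0], [581.0, 250.0, 92.0], [577.0, 247.0, 93.0], [582.0, 253.0, 93.0]]
```

>>> apply_moves(
  plan=[
    [0, -0.8, -0.7, 0],
    [0, -0.8, -0.5, 0],
    [0, -0.2, -0.2, 0],
    [0, 0, 0, 0],
    [0, 0, 0, 0],
  ],
)

```text
clock: 11.1
eef_pos: [533.4, 245.5, 58.5]
orientation: [0.017, 0.997, -0.078, 0.005]
ft_force: [-0.1, 0.4, 0.2]
width: 85.2
```

>>> apply_moves(
  plan=[
    [-0.4, 0, 0.2, 0],
    [-0.05, -0.4, 0, 0],
    [-0.05, -0.4, 0, 0],
    [-0.05, -0.4, 0, 0],
    [-0.05, -0.4, 0, 0],
    [-0.05, -0.4, 0, 0],
    [-0.05, -0.4, 0, 0],
    [-0.05, -0.4, 0, 0],
    [0, 0, 0, 0],
  ],
)

```text
clock: 12.0
eef_pos: [525.7, 218.9, 61.5]
orientation: [0.014, 0.997, -0.077, 0.006]
ft_force: [-0.5, 1.2, -0.9]
width: 85.5
```

```bash
cat >> h.py <<'E'
def look():
    for n in("top","side"):
        w=cloud(get_image(n));z=w[...,2]
        x=w[...,0];y=w[...,1]
        m=(z>74)&(z<96)&(x>400)&(x<600)&(y>-90)&(y<245)
        k,lab,st,_=cv2.connectedComponentsWithStats(m.astype(np.uint8))
        p=w[lab==1+np.argmax(st[1:,4])]
        im=p[:,:2].astype(np.float32); h=cv2.convexHull(im)[:,0]
        # robust circle r=68 fit
        from scipy.optimize import least_squares
        r=least_squares(lambda c:np.hypot(*(h-c).T)-67.5,h.mean(0),loss="soft_l1",f_scale=1.).x
        pl=w[(np.hypot(x-r[0],y-r[1])>62)&(np.hypot(x-r[0],y-r[1])<68)&(z>70)&(z<96)]
        c=np.linalg.lstsq(np.c_[pl[:,:2]-r,np.ones(len(pl))],pl[:,2],rcond=None)[0]
        print(n,"saucer",r.round(1),"rim plane",c.round(3),"to go",(np.array([494,-4.8])-r).round(1))
    s=manip.get_state();print(s["clock"],np.round(s["eef_pos"],1),np.round(s["ft_force"],1),np.round(s["orientation"],3))
E
python3 -c "
from h import *
look()"
```

```text
top saucer [518.  157.4] rim plane [-0.0000e+00  3.0000e-03  8.7159e+01] to go [ -24.  -162.2]
side saucer [516.9 157.7] rim plane [1.0000e-03 1.0000e-02 8.5403e+01] to go [ -22.9 -162.5]
12.1 [525.6 219.1  61.5] [ 0.1 -0.1 -0.6] [ 0.014  0.997 -0.077  0.006]
```

>>> apply_moves(
  plan=[
    [-0.07, -0.5, 0, 0],
    [-0.07, -0.5, 0, 0],
    [-0.07, -0.5, 0, 0],
    [-0.07, -0.5, 0, 0],
    [-0.07, -0.5, 0, 0],
    [-0.07, -0.5, 0, 0],
    [-0.07, -0.5, 0, 0],
    [-0.07, -0.5, 0, 0],
    [-0.07, -0.5, 0, 0],
    [-0.07, -0.5, 0, 0],
    [-0.07, -0.5, 0, 0],
    [0, 0, 0, 0],
  ],
)

```text
clock: 13.3
eef_pos: [517.6, 160.0, 61.7]
orientation: [0.014, 0.997, -0.077, 0.007]
ft_force: [-0.6, 1.3, -0.4]
width: 85.8
```

```bash
python3 -c "
from h import *
look()"
```

```text
top saucer [509.9  98.3] rim plane [-2.0000e-03  6.0000e-03  8.7382e+01] to go [ -15.9 -103.1]
side saucer [509.1  98.8] rim plane [-2.0000e-03  6.0000e-03  8.5618e+01] to go [ -15.1 -103.6]
13.4 [517.6 160.5  61.7] [ 0.6  0.9 -0.3] [ 0.014  0.997 -0.077  0.007]
```

>>> apply_moves(
  plan=[
    [-0.05, -0.3, 0, 0],
    [-0.05, -0.3, 0, 0],
    [-0.05, -0.3, 0, 0],
    [-0.05, -0.3, 0, 0],
    [-0.05, -0.3, 0, 0],
    [-0.05, -0.3, 0, 0],
    [-0.05, -0.3, 0, 0],
    [-0.05, -0.3, 0, 0],
    [-0.05, -0.3, 0, 0],
    [-0.05, -0.3, 0, 0],
    [-0.05, -0.3, 0, 0],
    [0, 0, 0, 0],
  ],
)

```text
clock: 14.6
eef_pos: [513.5, 128.4, 63.0]
orientation: [0.011, 0.997, -0.075, 0.009]
ft_force: [0.3, 1.9, 1.2]
width: 85.3
```

```bash
python3 -c "
from h import *
look()"
```

```text
Traceback (most recent call last):
  File "h.py", line 18, in look
    p=w[lab==1+np.argmax(st[1:,4])]
               ~~~~~~~~~^^^^^^^^^^
ValueError: attempt to get argmax of an empty sequence
```

```bash
python3 - <<'E'
from h import *
b=get_image("side");a=get_image("top")
print((a["z_map"]>0).mean(),(b["z_map"]>0).mean())
cv2.imwrite("pics/s4.png",np.hstack([cv2.resize(b["pixels"][90:290,180:380,::-1],None,fx=2,fy=2),cv2.resize(a["pixels"][150:350,180:380,::-1],None,fx=2,fy=2)]))
E
```

```text
0.99605078125 0.99584375
```

View pics/s4.png

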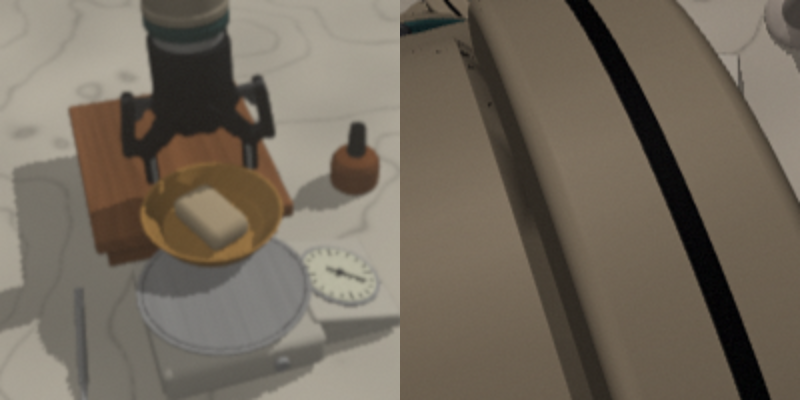

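The top view is blocked by the arm. The side view shows the saucer level, bridging riser and pan, with the soap in place at (210,217) of the crop. I'll measure from the side camera only.

```bash
sed -i 's/for n in("top","side"):/for n in("side",):/' h.py; python3 -c "
from h import *
look()"
```

```text
side saucer [505.4  67.5] rim plane [5.0000e-03 4.4000e-02 8.5311e+01] to go [-11.4 -72.3]
14.8 [513.5 128.7  62.9] [0.7 1.4 0.3] [ 0.011  0.997 -0.075  0.009]
```

>>> apply_moves(
  plan=[
    [-0.05, -0.3, 0, 0],
    [-0.05, -0.3, 0, 0],
    [-0.05, -0.3, 0, 0],
    [-0.05, -0.3, 0, 0],
    [-0.05, -0.3, 0, 0],
    [-0.05, -0.3, 0, 0],
    [0, 0, 0, 0],
  ],
)

```text
clock: 15.5
eef_pos: [509.4, 109.0, 62.3]
orientation: [0.011, 0.997, -0.075, 0.008]
ft_force: [1.3, 2.7, 0.1]
width: 85.8
```

```bash
python3 -c "
from h import *
look()"
```

```text
side saucer [501.4  48. ] rim plane [2.000e-03 4.700e-02 8.445e+01] to go [ -7.4 -52.8]
15.55 [509.4 109.2  62.3] [0.5 1.1 0.1] [ 0.011  0.997 -0.075  0.008]
```

>>> apply_moves(
  plan=[
    [-0.035, -0.25, 0, 0],
    [-0.035, -0.25, 0, 0],
    [-0.035, -0.25, 0, 0],
    [-0.035, -0.25, 0, 0],
    [-0.035, -0.25, 0, 0],
    [-0.035, -0.25, 0, 0],
    [-0.035, -0.25, 0, 0],
    [-0.035, -0.25, 0, 0],
    [-0.035, -0.25, 0, 0],
    [0, 0, 0, 0],
  ],
)

```text
clock: 16.55
eef_pos: [505.4, 84.7, 62.0]
orientation: [0.011, 0.997, -0.075, 0.007]
ft_force: [1.2, 1.2, 0.6]
width: 85.1
```

```bash
python3 -c "
from h import *
look()"
```

```text
side saucer [497.1  23.5] rim plane [4.0000e-03 6.0000e-03 8.1239e+01] to go [ -3.1 -28.3]
16.6 [505.4  84.8  62. ] [ 0.   1.  -0.5] [ 0.011  0.997 -0.075  0.007]
```

>>> apply_moves(
  plan=[
    [-0.03, -0.3, 0, 0],
    [-0.03, -0.3, 0, 0],
    [-0.03, -0.3, 0, 0],
    [-0.03, -0.3, 0, 0],
    [-0.03, -0.3, 0, 0],
    [-0.03, -0.3, 0, 0],
    [-0.03, -0.3, 0, 0],
    [-0.03, -0.2, 0, 0],
    [0, 0, 0, 0],
  ],
)

```text
clock: 17.5
eef_pos: [502.9, 60.2, 62.1]
orientation: [0.011, 0.997, -0.075, 0.008]
ft_force: [-0.3, 2.2, -0.4]
width: 85.1
```

```bash
python3 -c "
from h import *
look()"
```

```text
side saucer [494.6  -0.9] rim plane [2.0000e-03 5.0000e-03 8.1482e+01] to go [-0.6 -3.9]
17.55 [502.8  60.2  62.1] [-0.5  1.2 -0.9] [ 0.011  0.997 -0.075  0.008]
```

Four millimetres more, then I'll back straight out and lift.

>>> apply_moves(
  plan=[
    [-0.03, -0.25, 0, 0],
    [0, -0.25, 0, 0],
    [0, 0, 0, 0],
    [0, 0, 0, 0],
    [0.03, 0.3, 0, 0],
    [0.1, 0.8, 0, 0],
    [0.2, 1.5, 0, 0],
    [0.3, 2.5, 0, 0],
    [0.3, 2.5, 0, 0],
    [0, 0, 0, 0],
  ],
)

```text
clock: 18.55
eef_pos: [511.9, 135.7, 62.4]
orientation: [0.012, 0.997, -0.075, 0.007]
ft_force: [-0.9, 1.1, 0.1]
width: 85.2
```

```bash
python3 -c "
from h import *
look()"
```

```text
side saucer [494.2  -6.5] rim plane [-2.0000e-03 -7.0000e-03  8.0639e+01] to go [-0.2  1.7]
18.6 [511.4 133.4  62.2] [-0.2  0.2 -0.2] [ 0.013  0.997 -0.076  0.007]
```

>>> apply_moves(
  plan=[
    [0, 0, 2, 0],
    [0, 1, 4, 0],
    [0, 4, 4, 0],
    [0, 4, 4, 0],
    [0, 4, 0, 0],
    [0, 4, 0, 0],
    [0, 4, 0, 0],
    [0, 4, 0, 0],
    [0, 0, 0, 0],
    [0, 0, 0, 0],
  ],
)

```text
clock: 19.6
eef_pos: [507.1, 379.1, 201.9]
orientation: [0.018, 0.997, -0.081, 0.004]
ft_force: [1.0, -0.2, 0.2]
width: 85.5
```

```bash
sed -i 's/for n in("side",):/for n in("top","side"):/' h.py; python3 - <<'E'
from h import *
look()
for n in("top","side"):
    im=get_image(n);w=cloud(im);x,y,z=w[...,0],w[...,1],w[...,2]
    p=w[(z>50)&(z<62)&(np.hypot(x-494,y+5)<84)&(np.hypot(x-494,y+5)>60)]
    print(n,"pan",np.median(p[:,2]),cv2.minEnclosingCircle(p[:,:2].astype(np.float32)))
    p=w[(z>24)&(z<40)&(abs(x-490)<80)&(abs(y+214)<56)];print("buf",cv2.minAreaRect(p[:,:2].astype(np.float32)),np.percentile(p[:,2],[5,50,95]))
    p=w[(z>78)&(z<95)&(np.hypot(x-494,y+5)<52)];print("soap",p.mean(0),len(p))
b=get_image("side");a=get_image("top")
cv2.imwrite("pics/s5.png",np.hstack([cv2.resize(b["pixels"][130:400,180:440,::-1],None,fx=1.5,fy=1.5),cv2.resize(a["pixels"][120:320,230:470,::-1],None,fx=1.68,fy=2.025)]))
E
```

```text
top saucer [494.8  -6.9] rim plane [-2.0000e-03  3.0000e-03  8.1828e+01] to go [-0.8  2.1]
side saucer [494.4  -6.2] rim plane [-1.0000e-03 -2.0000e-03  8.0654e+01] to go [-0.4  1.4]
19.7 [507.  378.9 202.1] [-0.8 -0.4  0.5] [ 0.017  0.996 -0.082  0.004]
top pan 54.763527819892374 ((494.0356140136719, -4.990311622619629), 79.9996566772461)
buf ((485.08770751953125, -219.98355102539062), (102.14256286621094, 48.09097671508789), 83.36837005615234) [29.15369312 33.35711116 35.83085958]
soap [492.15830795  -5.75222868  82.99784824] 790
side pan 54.02278613196802 ((493.0175476074219, -5.265740871429443), 80.30838775634766)
buf ((494.53851318359375, -217.47186279296875), (95.63819885253906, 28.647451400756836), 83.6015853881836) [28.5336619  32.4704889  34.18268932]
soap [491.83465927  -9.43160316  82.21233241] 637
```

View pics/s5.png

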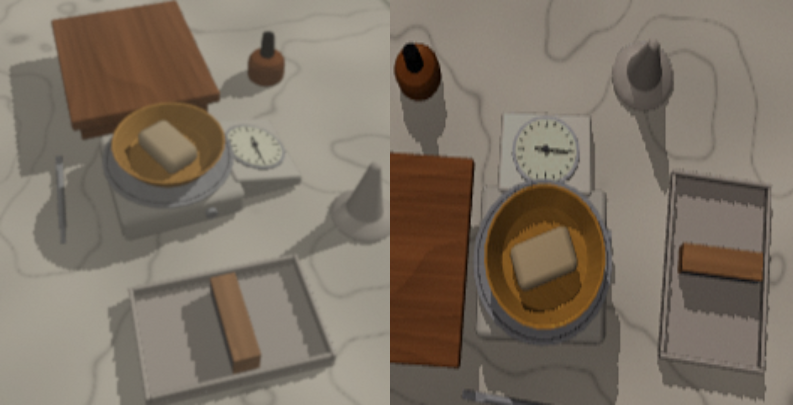

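The saucer stands centred on the pan, soap in it. The buffer lies flat in the tray, the bystanders are where they were, and the arm is clear. I'll hand the job in.

```bash
python3 -c "
from h import *
print(ticket.finish_job())"
```

```text
the job is handed in; nothing more can be done
None
```

The buffer is in the tray, and the saucer with the soap stands in the middle of the scale pan. I handed the job in at about 20 s of the 72 s; no verdict is reported.

- **Buffer:** I gripped it off the pan and let it go in the tray. The side camera puts it about 3 mm across and 5 mm along from the tray's middle. Its top is at 33 mm, the height for lying flat.
- **Saucer:** I pushed it across with the open fingers as a fork, without lifting it. Its largest measured tilt was about 0.05 rad, while it bridged the riser and the pan.
- **Final position:** The saucer's centre is about 2 mm from the pan's centre in both cameras, and its rim is level to within 0.005 rad.
- **Pan:** It has sunk about 3 mm, well short of the stop.
- **Soap and bystanders:** The soap is about 3 mm from the saucer's centre. The varnish, cone and pusher show no visible movement, which I checked only by eye. The arm had backed well clear before I handed in.

**Checks that failed or disagreed:** The arm blocked the top camera during part of the slide, so I measured from the side camera alone there. The last top-view fit of the buffer came out too large (102 × 48 mm), perhaps because it took in part of the tray wall; I relied on the side view's 96 × 29 mm. Heights from the two cameras differ by about 1 mm.

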